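# Switch on a contact thermometer and hold it on a marked chip

### The job

Check the temperature of the power chip marked with a white ring on the tilted circuit board: switch on the yellow pen-type contact thermometer by pressing the black button on its top fully down while it stands in its stand, lift it straight up out of the stand and set its copper tip inside the ring, with the pen square to the board, pressing gently until the sprung tip has gone in about half of its 8 mm travel, never all the way. Finish while holding it there for the reading, gripped by its yellow handle; do not put it down or let go. Do not turn or shift the board, and leave the multimeter, the bottle, the jar and the tweezers where they are.

Things in the scene. Friction and masses are not known exactly. Their poses are not given: they have to be found in the camera images.
- thermometer: pen thermometer, 153 mm long, about 90 g, at first upright in the stand. Origin at the end of its grey nose, where the sprung tip comes out; z up its axis. z 0-60 mm: grey nose and barrel, up to 18 mm across; 60-66: black collar, 28 mm, resting on the stand's mouth; 66-136: round yellow handle, 22 mm, to grip from above (display at 70-88); button on top. May be held at any turn about z
- plunger (a joint): the sprung copper tip of the thermometer: 0 = fully out, 0.008 = fully in (m); it slides straight along the pen. The spring pushes back with 1 N as it starts to move and 4.2 N fully in (2.6 N at half)
- tip (a point): centre of the face of the copper tip, a disc 6 mm across, 12 mm below the thermometer's origin while the tip is fully out; axes as the thermometer
- power_button (a joint): push button in the top end of the thermometer: 0 = out, 0.0035 = fully down (m), counted as pressed from 0.0022. Its spring takes 1.5 N to start and 4.7 N fully down, and brings it back up when let go
- button_top (a point): centre of the top of the black push button, 12 mm across, 141 mm above the thermometer's origin while the button is out, 5 mm above the yellow handle's end; press straight down, for instance with the closed fingers
- stand: weighted stand, fixed to the table: black foot 76 mm across, upright aluminium tube 33 mm across, 92 mm high in all, with a bore of 21 mm. Origin at the centre of its underside. The thermometer has to rise 72 mm for its tip to leave the bore
- stand_mouth (a point): centre of the stand's mouth, 92 mm above the table; the thermometer's collar rests on it at the start
- board_holder: circuit-board holder fixed to the table: grey base 100 x 150 mm, 15 mm high; two aluminium posts at y = +-63 mm with black knobs, 98 mm high. Origin at the centre of its underside; y runs from post to post. The board is clamped between the posts and turns about an axis along y, 86 mm above the table
- clamp (a joint): tilt of the clamped board (rad): 0 = level, positive leans its face towards the holder's -x side (towards the robot); held by friction (0.6 N m)
- spot (a point): centre of the white ring (16 mm across, 13 mm inside) on top of a black power chip, 22 mm square, standing 3 mm off the blue board (55 x 80 mm) near its middle. z points straight out of the board's face, y from post to post. A black pin header 8 mm high (with pins 14 mm) stands 27 to 36 mm from the spot on its +x side
- board_edge (a point): middle of the board's upper face at its edge on the holder's -x side, 27.5 mm from the tilt axis; tells whether the board was turned
- multimeter: yellow hand multimeter lying on the table, 140 x 68 x 40 mm, origin at the centre of its underside; leave alone
- flux_bottle: white bottle with a red cap, 45 mm across, 83 mm high, origin at the centre of its underside; leave alone
- paste_jar: white jar with a green lid, 58 mm across, 50 mm high, origin at the centre of its underside; leave alone
- tweezers: steel tweezers lying flat, 132 mm long, 10 mm wide, origin at the middle of the underside; leave alone
Things that resemble listed ones, but are neither listed nor needed, are in the scene too. Of the things shaped like the stand, the black one is meant. Leave any red look-alike of the thermometer alone.

How it is judged:
By the outcome, as a careful person would: the job done as asked, in the order asked, and still so for the second after the job is handed in, while the arm keeps its last pose, push and grip.
It also fails if it takes over 43 s, if anything falls off the work surface, if the arm or the gripper's body presses on something with over 40 N, if the wrist force passes 120 N, or if a joint passes its speed limit or range.

### The arm

A 6-joint arm with a two-finger parallel gripper is mounted at the origin on a cart in front of the work surface, level with it; the furniture and walls round the work are solid. World frame = base frame: x ahead of the robot, y to its left, z up, the work surface at z = 0. Lengths are in mm, angles in degrees, forces in N, time in s.
With the tool pointing down it reaches from about 350 to 850 mm from the base axis. Payload 8.1 kg.
Tool frame: the origin (TCP) lies midway between the tips of the shut fingers; the grasp point (between the pads) lies 19 mm behind it; z points along the fingers, y is the line along which they close (so a half turn about z gives the same grasp; the last joint's range is limited). The gripper opens to 85 mm and grips with 20 to 120 N. Pads are 22 mm wide; open, the fingers measure 114 mm over their backs; the gripper's body (76 mm by 85 mm) begins 54 mm behind the grasp point. The pads swing forward as they close: fully open they stand 13 mm farther back than shut.
Start: joints at [61.169, 7.471, 85.268, -0, 87.261, -4.893], TCP at [243.43, 548.404, 231.292] pointing down, gripper open.
Joint ranges: [-169.43, 169.43], [-51.17, 129.36], [1.28, 143.12], [-76.62, 256.62], [0, 156.53], [-152.29, 152.29]. Speed limits (degrees/s): [136.94, 136.94, 159.86, 180, 180, 180].

### API

Orientations are given as [roll, pitch, yaw] about the fixed x, y, z axes, in that order (R = Rz(yaw) Ry(pitch) Rx(roll)).
In Python, from bench import r gives the robot as it stands.
- The arm moves only by the tool apply_moves, never from a script. Its argument "steps" is a list of rows, each a list of 7 numbers: the opening, from -1 (shut) to 1 (fully open), then the shift along the tool's x, y, z in mm, then the turn, a rotation vector about the tool's x, y, z in units of 5 degrees (1.0 is 5 degrees). A call has exactly 8 rows; each row shifts and turns the commanded pose from where the row before left it, along the tool's axes as they then stand; what a row does not reach is not made up. A row lasts 1/10 s, in which the tool goes at most 50 mm and 8.59 degrees, less where a joint would pass 70% of its speed; a pose out of reach is approached as far as the arm can. A call is refused whole if a number of a shift passes 50 or a number of a turn 1, either way. A call with a gripper value outside its range is refused whole. The fingers move at their own pace and stop on an object; "squeeze" is the grip in N (left out, the last holds). Time passes only in rows, so rows that do not move let the fingers close, or fill a call up. It gives the time, the measured TCP pose, the force, the opening and the grip force at its end, in the units of the state.
- r.sense(): the state, without advancing time (a new reading comes with each control period).
- r.snapshot(name): name is "scene" or "side" or "wrist"; returns a dict with "color" (400x640x3 uint8, blue, green, red), "depth" (400x640 float32, mm along the optical axis (not along the pixel's ray), 0 where there is no reading), "mtx" (3x3 intrinsics, pixels), "T" (4x4, takes a point from camera to world coordinates); the wrist camera has in their place "hand_eye" (4x4, takes a point from camera to tool coordinates, whose origin is the TCP and whose axes are the flange's). Camera axes: x right, y down, z forward; pixel columns grow to the right and rows downward; lengths in mm; the calibration is good to about 2 mm. A picture is of the moment at which its call begins: read the wrist's pose just before it.
- r.hand_in(): hands the job in; it is judged then, once.
The state is a dict: "time": time; "joint_pos": joint angles; "qd": joint speeds; "joint_efforts": joint torques, N m; "tool_pos": TCP position; "tcp_rot": TCP orientation; "ft_force": force on the tool from outside, world axes, zero at the start; "wrist_torque": the same for the moment, N m; "finger_gap": finger opening in mm; "grip_force": force on a finger pad.
Only numpy, scipy, OpenCV 4.12 (cv2) and the standard library are available. Lean on these libraries where they do the work, as an engineer would, in place of code of your own. Each camera call takes 0.05 s, during which the arm holds its last target. There are 200 camera calls.

## Working session

There is one attempt and no reset: what is moved stays moved. The work goes in short steps, Python scripts to look and compute and a tool call to move; the robot and the scene stay as the last step left them, time stands still between calls to the robot, and variables do not carry over. Pictures are saved under pics/ and viewed, at most 10 in all, crops included, and the job is handed in when it is done.

Besides the shell and the picture viewer there is one more tool, called as name(argument=value, ...), one argument or row to a line, values as JSON. apply_moves: Moves the arm, as the interface text tells. Its arguments: {"type":"object","properties":{"steps":{"type":"array"},"squeeze":{"type":"number"}},"required":["steps"]}

```bash
mkdir -p pics; ls
python3 - <<'E'
from bench import r
import cv2,numpy as np,pickle
s=r.sense();print(s)
d={n:r.snapshot(n) for n in("scene","side","wrist")}
d['s']=s;pickle.dump(d,open('d0.pkl','wb'))
for n in("scene","side"):cv2.imwrite(f'pics/{n}0.png',d[n]['color']);print(d[n]['T'],d[n]['mtx'])
print(d['wrist']['hand_eye'])
E
```

```text
pics
{'time': 0.0, 'joint_pos': array([ 6.11671459e+01,  7.51594279e+00,  8.53303007e+01,  1.45291905e-03,
        8.72604778e+01, -4.89142374e+00]), 'qd': array([-0.12135383, -0.06861947, -0.01917785,  0.0577165 ,  0.07354561,
       -0.02599425]), 'joint_efforts': array([-9.93986323e-04, -5.69406724e+01, -5.00544798e+01, -3.39366998e-04,
        1.49893976e-02, -7.47180979e-05]), 'tool_pos': array([243.17048767, 547.91212495, 230.22593177]), 'tcp_rot': array([-1.79893791e+02, -1.05457280e-02,  1.56058489e+02]), 'ft_force': array([ 0.20971089,  0.07793593, -0.65780021]), 'wrist_torque': array([-0.00692948,  0.04748096, -0.01919869]), 'grip_force': 0.0, 'finger_gap': 85.6360958031317}
[[ 7.35424825e-01 -3.17393508e-01  5.98674943e-01 -5.05972526e+01]
 [-6.77212001e-01 -3.74412562e-01  6.33402826e-01 -6.66168088e+02]
 [ 2.31134746e-02 -8.71250018e-01 -4.90294985e-01  6.04914448e+02]
 [ 0.00000000e+00  0.00000000e+00  0.00000000e+00  1.00000000e+00]] [[497.1235132    0.         326.09893375]
 [  0.         497.1235132  206.91695403]
 [  0.           0.           1.        ]]
[[-9.33677183e-01  3.09806785e-01 -1.79629268e-01  7.40964601e+02]
 [ 3.57950840e-01  8.22576549e-01 -4.41858594e-01  3.99239884e+02]
 [ 1.08680330e-02 -4.76851735e-01 -8.78916554e-01  1.04632946e+03]
 [ 0.00000000e+00  0.00000000e+00  0.00000000e+00  1.00000000e+00]] [[476.75709409   0.         314.99154593]
 [  0.         476.75709409 203.06043528]
 [  0.           0.           1.        ]]
[[-9.27614180e-05 -9.46964768e-01 -3.21337392e-01  8.30310842e+01]
 [ 9.99999995e-01 -1.00575276e-04  7.71720272e-06  2.23548765e-01]
 [-3.96265161e-05 -3.21337390e-01  9.46964772e-01 -1.42550435e+02]
 [ 0.00000000e+00  0.00000000e+00  0.00000000e+00  1.00000000e+00]]
```

View pics/scene0.png

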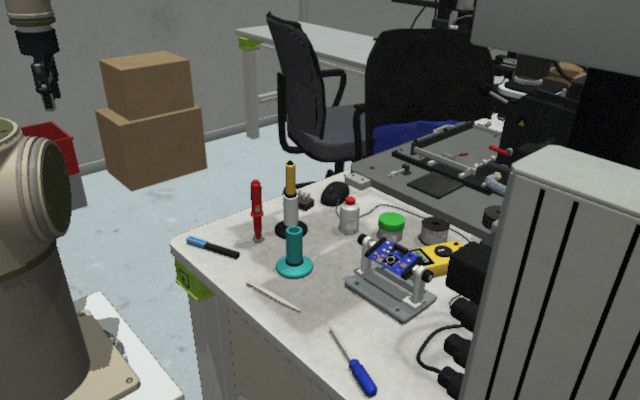

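View pics/side0.png

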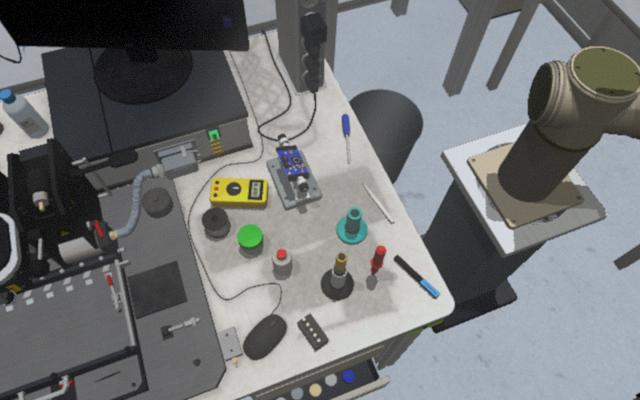

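The scene view shows the yellow pen in the black stand at about (290,195) and the board at (395,258). In the side view they are at (340,270) and (290,162). The red look-alike, teal stand and tweezers are nearby.

```bash
cat > h.py <<'E'
import numpy as np,cv2,pickle
def cloud(d,T=None):
    T=d['T'] if T is None else T
    z=d['depth'].astype(float);K=d['mtx']
    v,u=np.mgrid[:z.shape[0],:z.shape[1]]
    p=np.stack([(u-K[0,2])/K[0,0]*z,(v-K[1,2])/K[1,1]*z,z],-1)@T[:3,:3].T+T[:3,3]
    p[z<=0]=np.nan
    return p
E
python3 - <<'E'
from h import *
d=pickle.load(open('d0.pkl','rb'))
def crop(n,u,v,w,h,f):return cv2.resize(d[n]['color'][v:v+h,u:u+w],None,fx=f,fy=f,interpolation=cv2.INTER_CUBIC)
a=np.hstack([crop('scene',340,220,100,100,4),crop('side',250,125,100,100,4)])
cv2.imwrite('pics/c1.png',a)
for n,(u0,u1,v0,v1) in {'scene':(280,302,155,245),'side':(325,358,245,300)}.items():
    p=cloud(d[n])[v0:v1,u0:u1];c=d[n]['color'][v0:v1,u0:u1].astype(int)
    y=(c[...,2]-c[...,0]>50)&(c[...,1]-c[...,0]>30)&(p[...,2]>60)
    q=p[y];print(n,len(q),np.nanmedian(q,0),np.nanmin(q,0),np.nanmax(q,0))
    al=(p[...,2]>40)&(p[...,2]<88); q=p[al]; print('tube',len(q),np.nanmedian(q,0),np.nanpercentile(q,[5,95],axis=0))
    for z in range(20,190,10):
        q=p[(abs(p[...,2]-z)<5)]
        if len(q):print(z,len(q),np.round(np.nanmedian(q,0)),np.round(np.nanmin(q,0)),np.round(np.nanmax(q,0)))
E
```

```text
scene 271 [546.31433134  79.54807426 134.42124018] [540.47654729  72.90231592  97.73047191] [557.23484037  91.6559547  169.20163394]
tube 476 [537.66428055  71.08116597  71.80691847] [[453.06237325 -43.58624869  43.40999049]
 [559.42017413  88.80592448  86.40447639]]
20 84 [558.  91.  20.] [525.  68.  15.] [662. 187.  25.]
30 66 [545.  76.  30.] [536.  69.  25.] [649. 173.  35.]
40 66 [544.  77.  40.] [536.  70.  35.] [651. 185.  45.]
50 57 [544.  75.  50.] [535.  69.  45.] [565.  95.  55.]
60 74 [541.  73.  61.] [453. -43.  55.] [563.  92.  65.]
70 117 [473. -23.  71.] [451. -45.  65.] [567.  92.  75.]
80 144 [473. -22.  80.] [452. -46.  75.] [567.  95.  85.]
90 219 [475. -20.  90.] [450. -45.  85.] [565. 101.  95.]
100 55 [546.  78.  99.] [539.  73.  95.] [563.  96. 105.]
110 41 [546.  79. 111.] [541.  73. 105.] [559.  92. 115.]
120 39 [547.  78. 120.] [541.  73. 115.] [558.  90. 124.]
130 43 [546.  79. 130.] [540.  74. 125.] [558.  91. 135.]
140 45 [548.  79. 140.] [542.  75. 135.] [560.  90. 145.]
150 41 [547.  79. 150.] [541.  74. 145.] [559.  92. 155.]
160 46 [548.  78. 161.] [
[... 576 characters left out ...]
4.  55.]
60 21 [566. 101.  59.] [548.  89.  57.] [573. 105.  65.]
70 23 [565. 101.  68.] [545.  86.  65.] [573. 105.  75.]
80 24 [566. 101.  79.] [547.  85.  76.] [573. 105.  85.]
90 61 [563.  97.  90.] [541.  73.  85.] [573. 104.  95.]
100 42 [564.  96.  97.] [545.  78.  95.] [571. 102. 105.]
110 19 [564.  96. 111.] [548.  83. 105.] [567. 101. 114.]
120 19 [560.  98. 121.] [550.  90. 116.] [567. 100. 125.]
130 17 [564.  96. 130.] [548.  88. 125.] [568.  99. 134.]
140 21 [563.  97. 140.] [548.  87. 135.] [568. 100. 145.]
150 20 [564.  96. 149.] [550.  81. 145.] [568.  99. 155.]
160 32 [562.  96. 162.] [547.  80. 155.] [568. 100. 165.]
170 72 [558.  89. 169.] [548.  79. 165.] [566.  98. 175.]
```

View pics/c1.png

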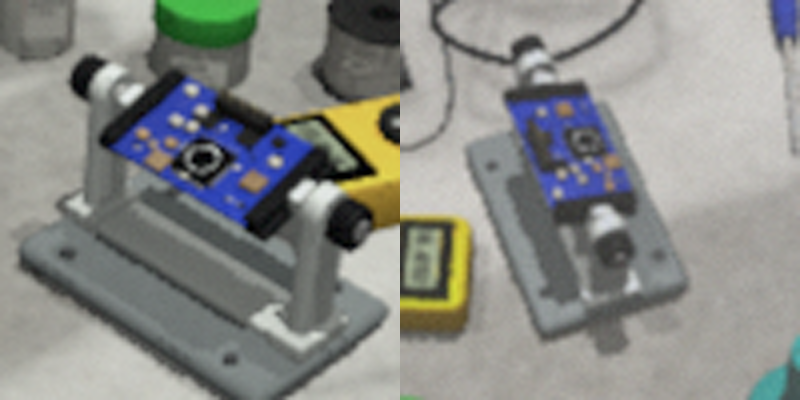

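The crop shows the ring at scene (390.5,259.5) and side (296,160). The header is on the far side, and the board tilts towards the robot.

Run:
```python
from h import *
from scipy.optimize import least_squares
d=pickle.load(open('d0.pkl','rb'))
P=[]
for n,(u0,u1,v0,v1) in {'scene':(280,302,155,245),'side':(325,358,245,300)}.items():
    p=cloud(d[n])[v0:v1,u0:u1].reshape(-1,3)
    q=p[(p[:,2]>105)&(p[:,2]<162)&(abs(p[:,0]-555)<25)]
    f=least_squares(lambda x:np.hypot(q[:,0]-x[0],q[:,1]-x[1])-11,[557,86],loss='soft_l1')
    print(n,f.x,np.std(f.fun)); P.append(q)
    a=p[(p[:,2]>30)&(p[:,2]<82)&(abs(p[:,0]-555)<30)&(abs(p[:,1]-86)<30)]
    f=least_squares(lambda x:np.hypot(a[:,0]-x[0],a[:,1]-x[1])-16.5,[557,86],loss='soft_l1');print('tube',f.x,np.std(f.fun))
q=np.vstack(P);f=least_squares(lambda x:np.hypot(q[:,0]-x[0],q[:,1]-x[1])-11,[557,86],loss='soft_l1');print(f.x,np.std(f.fun))
# board
rays=[]
for n,(u,v) in {'scene':(390.5,259.5),'side':(296.2,160)}.items():
    p=cloud(d[n]);K=d[n]['mtx'];T=d[n]['T']
    w=T[:3,:3]@np.array([(u-K[0,2])/K[0,0],(v-K[1,2])/K[1,1],1]);w/=np.linalg.norm(w);rays.append((T[:3,3],w))
    print(n,'depthpt',np.nanmedian(p[int(v)-1:int(v)+2,int(u)-1:int(u)+2].reshape(-1,3),0))
    c=d[n]['color'].astype(int);b=(c[...,0]-c[...,2]>50)&(c[...,0]-c[...,1]>40)
    m=np.zeros_like(b);m[int(v)-25:int(v)+26,int(u)-40:int(u)+40]=1
    q=p[b&m];q=q[~np.isnan(q[:,0])]
    q=q[np.linalg.norm(q-np.median(q,0),axis=1)<60]
    for _ in range(4):
        ce=q.mean(0);N=np.linalg.svd(q-ce,full_matrices=False)[2][2];N*=np.sign(N[2]);q=q[abs((q-ce)@N)<3]
    print(n,len(q),'c',ce,'N',N,'tilt',np.degrees(np.arccos(N[2])),'az',np.degrees(np.arctan2(N[1],N[0])),np.std((q-ce)@N))
A=sum(np.eye(3)-np.outer(w,w) for o,w in rays);bb=sum((np.eye(3)-np.outer(w,w))@o for o,w in rays);print('tri',np.linalg.solve(A,bb))
```

```text
scene [553.91055103  87.09198586] 1.3957389209876707
tube [553.44975804  87.21304927] 1.46737233186223
side [556.77390449  87.89947873] 0.6753865276730582
tube [556.79287882  87.65666224] 0.5816426414990576
[554.81454256  87.39350066] 1.3912226857267926
scene depthpt [ 541.34266033 -210.76779669   85.76050963]
scene 526 c [ 551.26235579 -210.28243845   85.55327436] N [-0.2913666   0.00216215  0.95660903] tilt 16.940270690964223 az 179.57483262411813 1.2041420737745616
side depthpt [ 545.53898562 -210.57459129   85.57994032]
side 250 c [ 557.68878641 -212.7025756    85.72843949] N [-0.30118842 -0.00616103  0.95354474] tilt 17.532782127268685 az -178.82813631875078 1.4168329080335047
tri [ 544.04044856 -210.95029189   83.49391055]
```

Run:
```python
from h import *
d=pickle.load(open('d0.pkl','rb'))
from scipy.ndimage import maximum_filter
H=np.full((45,50),-99.)
for n in('scene','side'):
    p=cloud(d[n]).reshape(-1,3);p=p[~np.isnan(p[:,0])&(p[:,2]<700)]
    i=((p[:,0]-300)//20).astype(int);j=((p[:,1]+450)//20).astype(int)
    k=(i>=0)&(i<33)&(j>=0)&(j<36);np.maximum.at(H,(i[k],j[k]),p[k,2])
print('y   ',*[f'{-440+20*j:5d}' for j in range(36)])
for i in range(30):print(310+20*i,*[f'{h:5.0f}' if h>-90 else '    .' for h in H[i,:36]])
```

```text
y     -440  -420  -400  -380  -360  -340  -320  -300  -280  -260  -240  -220  -200  -180  -160  -140  -120  -100   -80   -60   -40   -20     0    20    40    60    80   100   120   140   160   180   200   220   240   260
310     .     .     .     .     .     .     1     2     1     0     2     1     0     2     1     1     2     1     0     1     2     1     2     1    -0     1     3     0    -0    -1     3     1    -1     0     .     .
330     4     4     2     2     3     4     3     3     3     3     3     3     4     3     5     2     3     3     3     3     3     3     2     3     3     3     4     3     5     2     4     3     3     3     1     .
350     2     5     4     2    18    22    22    18     4     4     3     5     2     3     4     4     4     6     3     3     4     5     3     4     4     5     3     4     3     3    18    20    16     6     6     .
370     4     4     3     4    14    22    22    21    18    14     4     4     5     3     4     4     3     9    10    11    11    12     8     3     3     3     4    11    17    17    19    20    14     4     3     .
[... 5020 characters left out ...]
  38    39    36     4     4     5     .
850   167   158   160   161   159   157   149   109   110    41    73    71    40    41    38    39    39    38    40    40    38    38    38    39    39    52    51    38    39    39    39    39    40     5     5     .
870   166   158   159   160   159   159   154   102   103   224   221    73    71    40    39    39    39    39    47    46    46    46    46    44    39    57    58    39    39    40    40    40    41     4     2     .
890   165   160   158   160   158   159   155   103   223   227   226    77    73    38    39    40    40    40    47    50    47    49    48    47    40    55    56    40    38    40    41    39    38    34     1     .
```

```bash
cat >> h.py <<'E'
from scipy.spatial.transform import Rotation as Ro
def plan(cur,curR,tgt,tgtR,n,g,dec=1):
    """n rows from the current pose to the target, eased by constant steps; rounded, with the end pose printed"""
    p=np.array(cur,float);R=Ro.from_euler('xyz',curR,degrees=True);G=Ro.from_euler('xyz',tgtR,degrees=True);rows=[]
    for k in range(n):
        s=np.round(R.inv().apply((np.array(tgt)-p)/(n-k)),dec)
        w=np.round(np.degrees((R.inv()*G).as_rotvec())/(n-k)/5,2)
        rows.append([g,*s.tolist(),*w.tolist()]);p=p+R.apply(s);R=R*Ro.from_rotvec(np.radians(w*5))
    for i in range(0,n,8):print(str(rows[i:i+8]).replace(' ','').replace('-0.0,','0,').replace('.0,',','))
    print(p.round(2),R.as_euler('xyz',degrees=True).round(2))
E
python3 - <<'E'
from h import *
plan([243.4,548.4,231.3],[180,0,156.06],[556,88,262],[180,0,180],16,1,0)
E
```

```text
[[1,-30,-18,-2,0,0,-0.3],[1,-29,-19,-2,0,0,-0.3],[1,-28,-20,-2,0,0,-0.3],[1,-28,-21,-2,0,0,-0.3],[1,-27,-21,-2,0,0,-0.3],[1,-27,-22,-2,0,0,-0.3],[1,-26,-23,-2,0,0,-0.3],[1,-26,-23,-2,0,0,-0.3]]
[[1,-25,-24,-2,0,0,-0.3],[1,-24,-25,-2,0,0,-0.3],[1,-24,-25,-2,0,0,-0.3],[1,-23,-26,-2,0,0,-0.3],[1,-23,-27,-2,0,0,-0.3],[1,-22,-27,-2,0,0,-0.3],[1,-21,-28,-1,0,0,-0.29],[1,-20,-29,-2,0,0,-0.3]]
[556.04  87.78 262.3 ] [-180.      0.   -179.99]
```

apply_moves(
  steps=[
    [1, -30, -18, -2, 0, 0, -0.3],
    [1, -29, -19, -2, 0, 0, -0.3],
    [1, -28, -20, -2, 0, 0, -0.3],
    [1, -28, -21, -2, 0, 0, -0.3],
    [1, -27, -21, -2, 0, 0, -0.3],
    [1, -27, -22, -2, 0, 0, -0.3],
    [1, -26, -23, -2, 0, 0, -0.3],
    [1, -26, -23, -2, 0, 0, -0.3],
  ],
)

```text
time: 0.95
tool_pos: [399.9, 317.6, 247.1]
tcp_rot: [-180.0, -0.0, 168.1]
ft_force: [0.5, 0.7, 0.3]
finger_gap: 85.6
grip_force: 0.0
```

apply_moves(
  steps=[
    [1, -25, -24, -2, 0, 0, -0.3],
    [1, -24, -25, -2, 0, 0, -0.3],
    [1, -24, -25, -2, 0, 0, -0.3],
    [1, -23, -26, -2, 0, 0, -0.3],
    [1, -23, -27, -2, 0, 0, -0.3],
    [1, -22, -27, -2, 0, 0, -0.3],
    [1, -21, -28, -1, 0, 0, -0.29],
    [1, -20, -29, -2, 0, 0, -0.3],
  ],
)

```text
time: 1.75
tool_pos: [556.5, 86.5, 261.9]
tcp_rot: [180.0, -0.0, -179.9]
ft_force: [-0.4, 0.7, 0.5]
finger_gap: 85.4
grip_force: 0.0
```

```bash
cat >> h.py <<'E'
def wrist(r,name):
    s=r.sense();w=r.snapshot('wrist')
    M=np.eye(4);M[:3,:3]=Ro.from_euler('xyz',s['tcp_rot'],degrees=True).as_matrix();M[:3,3]=s['tool_pos']
    w['T']=M@w['hand_eye'];cv2.imwrite(f'pics/{name}.png',w['color']);pickle.dump((s,w),open(name+'.pkl','wb'))
    print(s['time'],s['tool_pos'],s['tcp_rot'],s['ft_force']);return s,w
E
python3 - <<'E'
from bench import r
from h import *
r.snapshot('scene')
wrist(r,'w1')
E
```

```text
1.8 [558.7253512   82.04205618 262.1160583 ] [-1.79840931e+02  5.77725665e-02 -1.79990530e+02] [-2.10972889 -3.62830428  0.09383504]
```

View pics/w1.png

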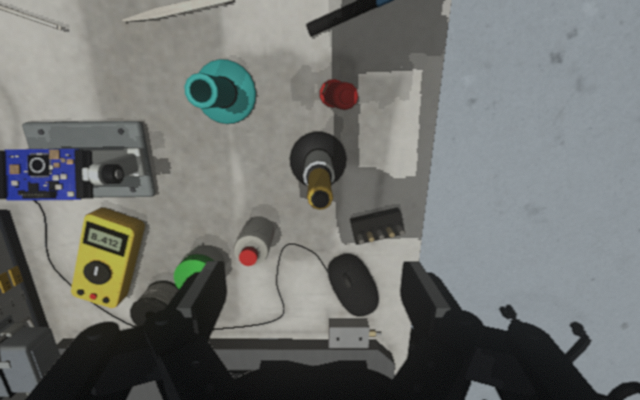

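The wrist view shows the pen button at (320,198), with the ring already in view at (38,165). I'll retake it once the arm has settled and measure both.

Run:
```python
from bench import r
from h import *
for i in range(4): r.snapshot('side')
s,w=wrist(r,'w2');p=cloud(w);c=w['color'].astype(int)
x=np.abs(p[...,2]-168)<12
q=p[x&(abs(p[...,0]-556)<25)&(abs(p[...,1]-87)<25)]
# dark button vs yellow
y=(c[...,2]-c[...,0]>40);b=c.max(-1)<60
m=(abs(p[...,0]-556)<25)&(abs(p[...,1]-87)<25)&(p[...,2]>162)&b
print('button',m.sum(),p[m].mean(0),np.argwhere(m).mean(0),np.percentile(p[m],[2,98],axis=0))
q=p[(abs(p[...,0]-556)<20)&(abs(p[...,1]-87)<20)&(p[...,2]>105)&(p[...,2]<163)]
from scipy.optimize import least_squares
f=least_squares(lambda k:np.hypot(q[:,0]-k[0],q[:,1]-k[1])-11,[557,86],loss='soft_l1');print(f.x,np.std(f.fun),len(q))
q=p[(abs(p[...,0]-556)<25)&(abs(p[...,1]-87)<25)&(p[...,2]>30)&(p[...,2]<85)]
f=least_squares(lambda k:np.hypot(q[:,0]-k[0],q[:,1]-k[1])-16.5,[557,86],loss='soft_l1');print('tube',f.x,np.std(f.fun),len(q))
cv2.imwrite('pics/w2c.png',cv2.resize(np.hstack([w['color'][130:210,0:90],w['color'][160:240,280:370]]),None,fx=4,fy=4,interpolation=cv2.INTER_CUBIC))
print(np.nanmedian(p[160:170,33:43].reshape(-1,3),0), np.nanmedian(p[300:320,225:232].reshape(-1,3),0))
```

```text
2.05 [555.59403168  88.41868926 261.95464263] [ 1.79982503e+02 -4.47383326e-02 -1.79980126e+02] [-0.8648987  -0.22678877 -0.74978005]
button 7256 [542.84602213  86.57649386 339.32852981] [376.8457828  303.93412348] [[536.57018619  62.73237689 173.13847303]
 [550.40130277 110.89628401 353.28563726]]
[553.91873105  88.06402139] 0.24273440295347123 362
tube [554.00473798  88.06601518] 0.17111216826674214 222
[ 539.42426135 -203.11945428   85.04235007] [ 7.90156233e+02 -4.59781394e+01  4.54135538e-01]
```

apply_moves(
  steps=[
    [-1, 1.5, 0, 10, 0, 0, 0],
    [-1, 0, 0, 12, 0, 0, 0],
    [-1, 0, 0, 12, 0, 0, 0],
    [-1, 0, 0, 12, 0, 0, 0],
    [-1, 0, 0, 12, 0, 0, 0],
    [-1, 0, 0, 12, 0, 0, 0],
    [-1, 0, 0, 8, 0, 0, 0],
    [-1, 0, 0, 4, 0, 0, 0],
  ],
)

```text
time: 2.9
tool_pos: [554.1, 87.7, 178.9]
tcp_rot: [-180.0, -0.1, -180.0]
ft_force: [-0.4, 0.5, 0.2]
finger_gap: -0.1
grip_force: 0.0
```

Run:
```python
from bench import r
from h import *
for i in range(3): r.snapshot('side')
s,w=wrist(r,'w3');p=cloud(w);c=w['color'].astype(int);print(s['finger_gap'])
from scipy.optimize import least_squares
for z0,z1,R in((105,163,11),(30,85,16.5)):
    q=p[(abs(p[...,0]-555)<22)&(abs(p[...,1]-87)<22)&(p[...,2]>z0)&(p[...,2]<z1)]
    f=least_squares(lambda k:np.hypot(q[:,0]-k[0],q[:,1]-k[1])-R,[557,86],loss='soft_l1');print(f.x,np.std(f.fun),len(q))
```

```text
3.05 [554.64518326  87.76026246 180.31877202] [-1.79998988e+02 -7.79937992e-04 -1.79991102e+02] [-0.28999629 -0.28633734  0.55291769]
0.042406130613508695
[553.8063621  87.9711259] 0.261163838001926 978
[553.87656264  87.96778147] 0.19145483942336441 482
```

View pics/w3.png

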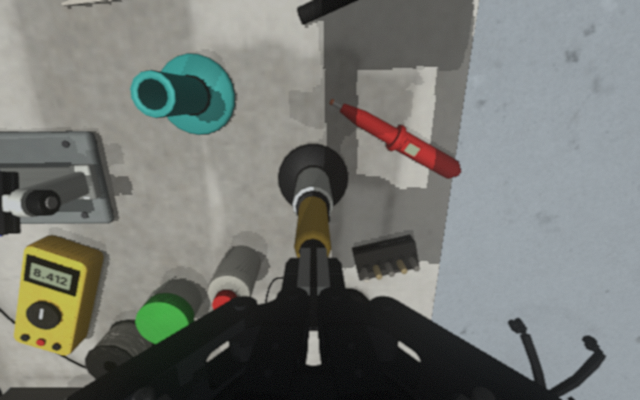

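Run:
```python
from h import *
for n in('w1','w2','w3'):
    s,w=pickle.load(open(n+'.pkl','rb'));p=cloud(w);c=w['color'].astype(int)
    m=(c[...,2]-c[...,1]>60)&(c[...,2]-c[...,0]>60);m[:, :300]=0;m[250:]=0
    q=p[m];print(n,s['time'],len(q),np.nanmin(q,0).round(),np.nanmax(q,0).round())
d=pickle.load(open('d0.pkl','rb'))
p=cloud(d['scene']);c=d['scene']['color'].astype(int);m=(c[...,2]-c[...,1]>60)&(c[...,2]-c[...,0]>60);m[:, :240]=0;m[250:]=0;m[:,:240]=0;m[:,270:]=0
q=p[m];print(np.nanmin(q,0).round(),np.nanmax(q,0).round())
for z in range(0,160,20):
    a=q[abs(q[:,2]-z)<8];print(z,np.nanmedian(a,0).round() if len(a) else '')
```

```text
w1 1.8 90 [463.  89.  76.] [479. 117. 152.]
w2 2.05 1346 [470. 102.  15.] [526. 199. 107.]
w3 3.05 1860 [479. 118.  15.] [546. 237.  29.]
[453.  80.  15.] [475. 101. 155.]
0 
20 [463.  91.  23.]
40 [462.  88.  40.]
60 [461.  89.  58.]
80 [459.  86.  78.]
100 [460.  86. 102.]
120 [461.  86. 120.]
140 [461.  87. 141.]
```

The red look-alike stood free on its tip and toppled at about t=1.8 s. My tool never came near it: I stayed above z=230 and it is 155 tall. It now lies flat, clear of the work, so I carry on with the button.

apply_moves(
  steps=[
    [-1, 0.5, 0, 4, 0, 0, 0],
    [-1, 0, 0, 2, 0, 0, 0],
    [-1, 0, 0, 1, 0, 0, 0],
    [-1, 0, 0, 1, 0, 0, 0],
    [-1, 0, 0, 1, 0, 0, 0],
    [-1, 0, 0, 1, 0, 0, 0],
    [-1, 0, 0, 0.5, 0, 0, 0],
    [-1, 0, 0, 0, 0, 0, 0],
  ],
)

```text
time: 3.9
tool_pos: [554.3, 87.8, 170.1]
tcp_rot: [180.0, 0.0, -180.0]
ft_force: [-0.5, 0.3, 4.0]
finger_gap: -0.0
grip_force: 2.0
```

apply_moves(
  steps=[
    [-1, 0, 0, 0.5, 0, 0, 0],
    [-1, 0, 0, 0.5, 0, 0, 0],
    [-1, 0, 0, 0.3, 0, 0, 0],
    [-1, 0, 0, 0.2, 0, 0, 0],
    [-1, 0, 0, 0.2, 0, 0, 0],
    [-1, 0, 0, 0, 0, 0, 0],
    [-1, 0, 0, 0, 0, 0, 0],
    [-1, 0, 0, 0, 0, 0, 0],
  ],
)

```text
time: 4.7
tool_pos: [554.9, 87.9, 169.4]
tcp_rot: [180.0, 0.1, -180.0]
ft_force: [-1.6, 0.4, 9.1]
finger_gap: -0.2
grip_force: 4.7
```

apply_moves(
  steps=[
    [-1, 0, 0, -8, 0, 0, 0],
    [-1, 0, 0, -14, 0, 0, 0],
    [0.2, 0, 0, 0, 0, 0, 0],
    [0.2, 0, 0, 0, 0, 0, 0],
    [0.2, 0, 0, 0, 0, 0, 0],
    [0.2, 0, 0, 0, 0, 0, 0],
    [0.2, 0, 0, 0, 0, 0, 0],
    [0.2, 0, 0, 0, 0, 0, 0],
  ],
)

```text
time: 5.5
tool_pos: [553.9, 87.8, 189.7]
tcp_rot: [-180.0, -0.0, -180.0]
ft_force: [-0.7, 0.2, 0.4]
finger_gap: 51.4
grip_force: 0.0
```

apply_moves(
  steps=[
    [0.2, 0, 0, 4, 0, 0, 0],
    [0.2, 0, 0, 9, 0, 0, 0],
    [0.2, 0, 0, 10, 0, 0, 0],
    [0.2, 0, 0, 10, 0, 0, 0],
    [0.2, 0, 0, 10, 0, 0, 0],
    [0.2, 0, 0, 9, 0, 0, 0],
    [0.2, 0, 0, 6, 0, 0, 0],
    [0.2, 0, 0, 0, 0, 0, 0],
  ],
)

```text
time: 6.3
tool_pos: [553.3, 87.7, 130.7]
tcp_rot: [-180.0, -0.1, -180.0]
ft_force: [-0.2, 0.2, 0.4]
finger_gap: 51.2
grip_force: 0.0
```

apply_moves(
  steps=[
    [-1, 0, 0, 0, 0, 0, 0],
    [-1, 0, 0, 0, 0, 0, 0],
    [-1, 0, 0, 0, 0, 0, 0],
    [-1, 0, 0, 0, 0, 0, 0],
    [-1, 0, 0, 0, 0, 0, 0],
    [-1, 0, 0, 0, 0, 0, 0],
    [-1, 0, 0, 0, 0, 0, 0],
    [-1, 0, 0, 0, 0, 0, 0],
  ],
  squeeze=50,
)

```text
time: 7.1
tool_pos: [554.6, 87.8, 132.9]
tcp_rot: [-180.0, 0.1, -180.0]
ft_force: [0.7, -1.7, 5.4]
finger_gap: 20.5
grip_force: 49.2
```

apply_moves(
  steps=[
    [-1, 0, 0, -5, 0, 0, 0],
    [-1, 0, 0, -10, 0, 0, 0],
    [-1, 0, 0, -15, 0, 0, 0],
    [-1, 0, 0, -15, 0, 0, 0],
    [-1, 0, 0, -15, 0, 0, 0],
    [-1, 0, 0, -15, 0, 0, 0],
    [-1, 0, 0, -15, 0, 0, 0],
    [-1, 0, 0, -10, 0, 0, 0],
  ],
)

```text
time: 7.9
tool_pos: [554.6, 87.8, 234.3]
tcp_rot: [180.0, 0.1, -180.0]
ft_force: [-0.3, -0.2, -1.3]
finger_gap: 20.4
grip_force: 48.9
```

Run:
```python
from bench import r
from h import *
for i in range(2): r.snapshot('side')
d={n:r.snapshot(n) for n in('scene','side')};pickle.dump(d,open('d1.pkl','wb'))
s,w=wrist(r,'w4');print(s['finger_gap'],s['grip_force'])
a=np.hstack([cv2.resize(d['scene']['color'][90:260,230:360],None,fx=3,fy=3),cv2.resize(d['side']['color'][190:360,290:420],None,fx=3,fy=3)])
cv2.imwrite('pics/c4.png',a)
```

```text
8.1 [554.03683503  87.78595845 231.9339943 ] [-1.79998982e+02 -4.80446297e-03 -1.79988845e+02] [-0.23374292 -0.38725642 -1.3315254 ]
20.48671885567819 48.858274443264236
```

View pics/c4.png

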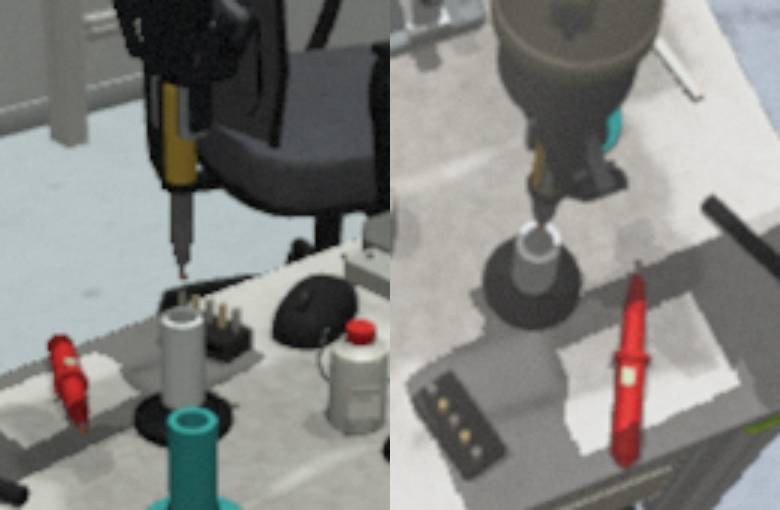

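The pen hangs straight in the grip and its tip, at scene pixel (291,182), is clear of the stand. Next I hover over the board with the tilt applied.

Run:
```python
from h import *
plan([554,87.8,232.1],[180,0,180],[491,-210.5,250],(Ro.from_euler('xyz',[180,0,180],degrees=True)*Ro.from_rotvec([0,-np.radians(17.2),0])).as_euler('xyz',degrees=True),16,-1,0)
```

```text
[[-1,4,-19,-1,0,-0.22,-0.0],[-1,4,-19,-1,0,-0.21,-0.0],[-1,4,-19,-1,0,-0.22,-0.0],[-1,4,-19,-1,0,-0.21,-0.0],[-1,4,-19,-1,0,-0.22,-0.0],[-1,4,-18,-2,0,-0.21,-0.0],[-1,4,-19,-2,0,-0.22,-0.0],[-1,4,-18,-2,0,-0.21,-0.0]]
[[-1,4,-19,-2,0,-0.22,-0.0],[-1,3,-18,-2,0,-0.21,-0.0],[-1,4,-19,-2,0,-0.22,-0.0],[-1,3,-18,-2,0,-0.21,-0.0],[-1,3,-19,-2,0,-0.22,-0.0],[-1,4,-18,-2,0,-0.21,-0.0],[-1,3,-19,-2,0,-0.22,-0.0],[-1,4,-18,-1,0,-0.21,-0.0]]
[ 490.76 -210.2   249.61] [180.   17.2 180. ]
```

apply_moves(
  steps=[
    [-1, 4, -19, -1, 0, -0.22, 0],
    [-1, 4, -19, -1, 0, -0.21, 0],
    [-1, 4, -19, -1, 0, -0.22, 0],
    [-1, 4, -19, -1, 0, -0.21, 0],
    [-1, 4, -19, -1, 0, -0.22, 0],
    [-1, 4, -18, -2, 0, -0.21, 0],
    [-1, 4, -19, -2, 0, -0.22, 0],
    [-1, 4, -18, -2, 0, -0.21, 0],
  ],
)

```text
time: 8.95
tool_pos: [520.5, -62.8, 239.6]
tcp_rot: [180.0, 8.5, -180.0]
ft_force: [-0.6, -0.1, -1.1]
finger_gap: 20.5
grip_force: 49.0
```

apply_moves(
  steps=[
    [-1, 4, -19, -2, 0, -0.22, 0],
    [-1, 3, -18, -2, 0, -0.21, 0],
    [-1, 4, -19, -2, 0, -0.22, 0],
    [-1, 3, -18, -2, 0, -0.21, 0],
    [-1, 3, -19, -2, 0, -0.22, 0],
    [-1, 4, -18, -2, 0, -0.21, 0],
    [-1, 3, -19, -2, 0, -0.22, 0],
    [-1, 4, -18, -1, 0, -0.21, 0],
  ],
)

```text
time: 9.75
tool_pos: [490.2, -210.7, 248.5]
tcp_rot: [180.0, 17.2, 180.0]
ft_force: [0.1, -0.1, 0.1]
finger_gap: 20.4
grip_force: 49.0
```

Run:
```python
from bench import r
from h import *
for i in range(5): r.snapshot('side')
d={n:r.snapshot(n) for n in('scene','side')};pickle.dump(d,open('d2.pkl','wb'))
s,w=wrist(r,'w5')
f=lambda im,u,v,W,H,k:cv2.resize(im[v:v+H,u:u+W],None,fx=k,fy=k,interpolation=cv2.INTER_CUBIC)
c=w['color']
top=np.hstack([f(d['scene']['color'],350,180,80,100,4),f(d['side']['color'],255,125,80,100,4)])
cv2.imwrite('pics/c5.png',np.hstack([top[:400],np.zeros((400,160,3),np.uint8)][:1]))
```

```text
10.1 [ 491.01567948 -209.39031452  249.20615407] [ 179.96173664   17.15942777 -179.95333664] [ 0.53299154  0.43189558 -0.14683629]
```

View pics/w5.png

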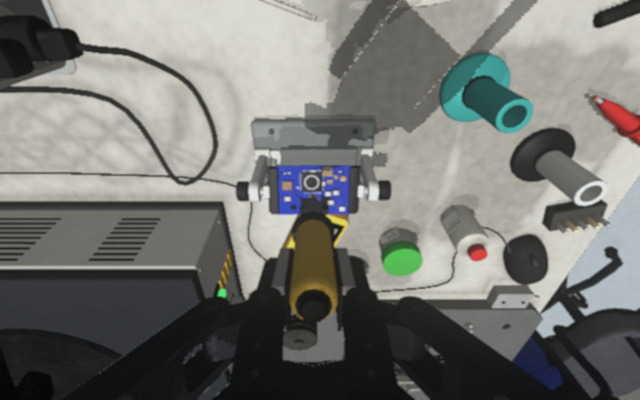

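View pics/c5.png

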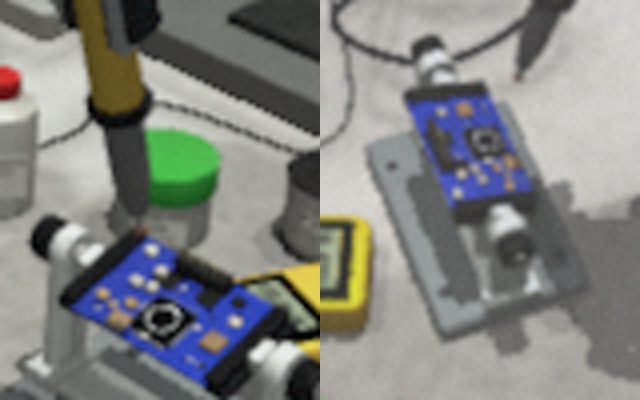

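Wrist view: ring at (312,183), just beyond the pen. The crop gives the tip at scene (385.5,237) and side (304.7,144), and the ring at scene (390.3,260) and side (296.5,160). I'll compute the offset from both sources.

```bash
cat >> h.py <<'E'
def ringpix(c,u,v,k):
    g=c[v-k:v+k+1,u-k:u+k+1].astype(float);m=(g.min(-1)>120)&(g.max(-1)-g.min(-1)<45)
    ys,xs=np.nonzero(m);return (xs.min()+xs.max())/2+u-k,(ys.min()+ys.max())/2+v-k,xs.mean()+u-k,ys.mean()+v-k,len(xs)
def tri(d,px):
    A=0;b=0
    for n,(u,v) in px.items():
        K=d[n]['mtx'];T=d[n]['T'];w=T[:3,:3]@np.array([(u-K[0,2])/K[0,0],(v-K[1,2])/K[1,1],1]);w/=np.linalg.norm(w)
        Q=np.eye(3)-np.outer(w,w);A=A+Q;b=b+Q@T[:3,3]
    return np.linalg.solve(A,b)
def plane(p,c):
    b=(c[...,0]-c[...,2]>50)&(c[...,0]-c[...,1]>40)
    q=p[b];q=q[~np.isnan(q[:,0])];q=q[np.linalg.norm(q-[552,-211,85],axis=1)<55]
    for _ in range(5):
        ce=q.mean(0);N=np.linalg.svd(q-ce,full_matrices=False)[2][2];N*=np.sign(N[2]);q=q[abs((q-ce)@N)<2.5]
    return ce,N,len(q)
E
python3 - <<'E'
from h import *
from scipy.optimize import least_squares
d=pickle.load(open('d2.pkl','rb'));s,w=pickle.load(open('w5.pkl','rb'))
print(ringpix(d['scene']['color'],390,260,6),ringpix(d['side']['color'],296,160,5),ringpix(w['color'],312,183,8))
S=tri(d,{'scene':(390.3,260),'side':(296.5,160)});Tp=tri(d,{'scene':(385.5,237),'side':(304.75,144)})
R=Ro.from_euler('xyz',s['tcp_rot'],degrees=True)
print('S',S,'tip',Tp,'ring-tip tool frame',R.inv().apply(S-Tp),'tip in tool',R.inv().apply(Tp-s['tool_pos']))
for n,q in(('wr',w),('sc',d['scene']),('si',d['side'])):
    ce,N,l=plane(cloud(q),q['color'].astype(int));print(n,ce,N,l,'theta',np.degrees(np.arctan2(-N[0],N[2])),'ny',np.degrees(N[1]))
p=cloud(w,w['hand_eye'])
u,v=ringpix(w['color'],312,183,8)[:2];u0,v0=int(round(u)),int(round(v))
print('ring tool',np.nanmedian(p[v0-2:v0+3,u0-2:u0+3].reshape(-1,3),0))
c=w['color'].astype(int);m=(c[...,2]-c[...,0]>45)&(c[...,1]-c[...,0]>25)
q=p[m];q=q[(abs(q[:,0])<16)&(abs(q[:,1])<16)&(q[:,2]>-15)&(q[:,2]<45)]
# cylinder with tilt
f=least_squares(lambda k:np.hypot(q[:,0]-k[0]-k[2]*q[:,2]/100,q[:,1]-k[1]-k[3]*q[:,2]/100)-11,[0,0,0,0],loss='soft_l1');print('pen axis tool (x,y at z=0; slope per 100)',f.x,np.std(f.fun),len(q),q[:,2].min(),q[:,2].max())
E
```

```text
(np.float64(389.5), np.float64(260.0), np.float64(389.42857142857144), np.float64(259.35714285714283), 14) (np.float64(297.5), np.float64(160.0), np.float64(297.1666666666667), np.float64(162.0), 6) (np.float64(311.5), np.float64(182.0), np.float64(311.37735849056605), np.float64(181.83962264150944), 106)
S [ 543.26475098 -211.15076756   82.84444488] tip [ 522.64381545 -210.39342376  140.38294765] ring-tip tool frame [-2.72677842 -0.81491549 61.06043273] tip in tool [  1.88677801  -1.10453859 113.30955622]
wr [ 551.74621318 -209.23551213   85.69270885] [-0.29204981 -0.00161891  0.95640174] 1917 theta 16.98073817581718 ny -0.09275693027899623
sc [ 551.3811217  -210.25613447   85.66861859] [-0.29160612 -0.00598135  0.95651978] 502 theta 16.954448955727873 ny -0.34270638516931107
si [ 557.51604279 -211.9435519    85.70675372] [-0.31120833  0.00251331  0.95033839] 242 theta 18.132124403347625 ny 0.1440018837419432
ring tool [ -1.73127794  -0.82129167 171.56618096]
pen axis tool (x,y at z=0; slope per 100) [0.97519601 0.588957   1.6162605  3.37703967] 0.7578258025221966 430 -14.99186287927958 38.896253825662114
```

apply_moves(
  steps=[
    [-1, -1.3, -0.5, 5, 0, 0, 0],
    [-1, -1, -0.4, 8, 0, 0, 0],
    [-1, 0, 0, 9, 0, 0, 0],
    [-1, 0, 0, 9, 0, 0, 0],
    [-1, 0, 0, 9, 0, 0, 0],
    [-1, 0, 0, 7, 0, 0, 0],
    [-1, 0, 0, 4, 0, 0, 0],
    [-1, 0, 0, 1, 0, 0, 0],
  ],
)

```text
time: 10.95
tool_pos: [508.3, -210.9, 199.8]
tcp_rot: [180.0, 17.1, -180.0]
ft_force: [-0.1, -0.2, -0.5]
finger_gap: 20.4
grip_force: 49.0
```

Run:
```python
from bench import r
from h import *
for i in range(5): r.snapshot('side')
d={n:r.snapshot(n) for n in('scene','side')};pickle.dump(d,open('d3.pkl','wb'))
s,w=wrist(r,'w6')
f=lambda im,u,v,W,H,k:cv2.resize(im[v:v+H,u:u+W],None,fx=k,fy=k,interpolation=cv2.INTER_CUBIC)
cv2.imwrite('pics/c6.png',np.hstack([f(d['scene']['color'],370,225,40,60,6.5),f(d['side']['color'],276,130,40,60,6.5),f(w['color'],292,160,40,60,6.5)]))
```

```text
11.3 [ 508.61997979 -211.27951888  201.09547481] [-179.97374869   17.23469896 -179.98453077] [ 0.55350319 -0.88925544 -1.85528219]
```

View pics/c6.png

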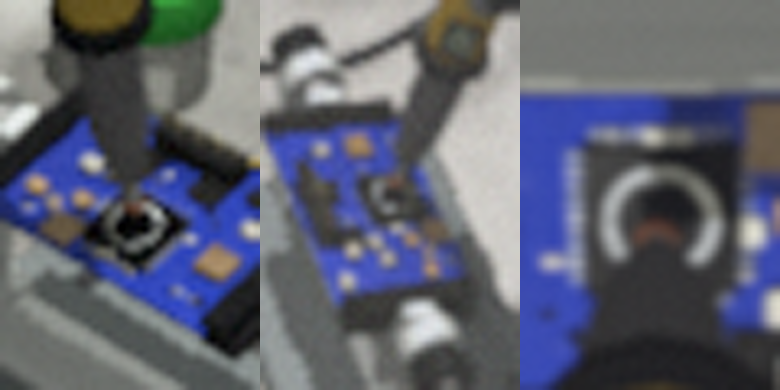

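Ring and tip coincide to within about 0.5 mm after correcting for the remaining 7 mm of height. I record a force baseline, then approach.

```bash
cat >> h.py <<'E'
def force(r,n=16):
    N=np.array([-.2936,0,.956]);F=[];P=[]
    for i in range(n):
        r.snapshot('side');s=r.sense();F.append(s['ft_force']);P.append(s['tool_pos'])
    F=np.array(F);P=np.array(P);a=F@N;print('t',s['time'],'F',F.mean(0).round(2),'along N %.2f +- %.2f'%(a.mean(),a.std()/n**.5),'pos',P.mean(0).round(2),'posN %.2f'%((P@N).mean()),'gap %.1f'%s['finger_gap'],s['grip_force'])
E
python3 - <<'E'
from bench import r
from h import *
force(r)
s,w=wrist(r,'w7');p=cloud(w,w['hand_eye'])
ce,N,l=plane(cloud(w),w['color'].astype(int));R=Ro.from_euler('xyz',s['tcp_rot'],degrees=True)
print('chip top tool z',R.inv().apply(ce+3*N-s['tool_pos']),N)
E
```

```text
t 12.15 F [ 0.02  0.16 -1.05] along N -1.01 +- 0.11 pos [ 508.5  -211.13  200.67] posN 42.54 gap 20.3 49.05143212281473
12.15 [ 508.47097705 -211.11875467  200.5900347 ] [-179.99955099   17.19735074 -179.98684491] [-0.50543071  0.41295613 -0.59061294]
chip top tool z [ -6.20925856   1.76302666 119.55850449] [-2.92099505e-01 -6.39139832e-04  9.56387720e-01]
```

apply_moves(
  steps=[
    [-1, 0, 0.4, 1, 0, 0, 0],
    [-1, 0, 0, 1, 0, 0, 0],
    [-1, 0, 0, 1, 0, 0, 0],
    [-1, 0, 0, 1, 0, 0, 0],
    [-1, 0, 0, 1, 0, 0, 0],
    [-1, 0, 0, 0, 0, 0, 0],
    [-1, 0, 0, 0, 0, 0, 0],
    [-1, 0, 0, 0, 0, 0, 0],
  ],
)

```text
time: 13.0
tool_pos: [510.0, -210.7, 195.9]
tcp_rot: [-180.0, 17.2, -180.0]
ft_force: [0.5, -0.3, -0.2]
finger_gap: 20.4
grip_force: 49.1
```

Run:
```python
from bench import r
from h import *
force(r)
```

```text
t 13.8 F [-0.11 -0.22 -0.88] along N -0.81 +- 0.08 pos [ 509.98 -210.73  195.86] posN 37.52 gap 20.6 49.051425037869194
```

apply_moves(
  steps=[
    [-1, 0, 0, 0.5, 0, 0, 0],
    [-1, 0, 0, 0.5, 0, 0, 0],
    [-1, 0, 0, 0.5, 0, 0, 0],
    [-1, 0, 0, 0.5, 0, 0, 0],
    [-1, 0, 0, 0.5, 0, 0, 0],
    [-1, 0, 0, 0.5, 0, 0, 0],
    [-1, 0, 0, 0, 0, 0, 0],
    [-1, 0, 0, 0, 0, 0, 0],
  ],
)

```text
time: 14.6
tool_pos: [510.9, -210.7, 193.1]
tcp_rot: [-180.0, 17.2, -180.0]
ft_force: [-0.1, 0.5, 1.2]
finger_gap: 20.7
grip_force: 49.2
```

Run:
```python
from bench import r
from h import *
force(r)
```

```text
t 15.4 F [-0.47  0.37  0.58] along N 0.69 +- 0.09 pos [ 510.88 -210.73  193.02] posN 34.53 gap 20.4 49.216687400476076
```

apply_moves(
  steps=[
    [-1, 0, 0, 0.5, 0, 0, 0],
    [-1, 0, 0, 0.5, 0, 0, 0],
    [-1, 0, 0, 0.5, 0, 0, 0],
    [-1, 0, 0, 0.5, 0, 0, 0],
    [-1, 0, 0, 0.4, 0, 0, 0],
    [-1, 0, 0, 0, 0, 0, 0],
    [-1, 0, 0, 0, 0, 0, 0],
    [-1, 0, 0, 0, 0, 0, 0],
  ],
)

```text
time: 16.2
tool_pos: [511.6, -210.8, 190.8]
tcp_rot: [-180.0, 17.2, -180.0]
ft_force: [-0.9, -0.6, 2.1]
finger_gap: 20.6
grip_force: 49.3
```

Run:
```python
from bench import r
from h import *
force(r,40)
d={n:r.snapshot(n) for n in('scene','side')};s,w=wrist(r,'w8')
for n,q in(('wr',w),('sc',d['scene'])):
    ce,N,l=plane(cloud(q),q['color'].astype(int));print(n,N,l)
f=lambda im,u,v,W,H,k:cv2.resize(im[v:v+H,u:u+W],None,fx=k,fy=k,interpolation=cv2.INTER_CUBIC)
cv2.imwrite('pics/c8.png',np.hstack([f(d['scene']['color'],370,225,40,60,6.5),f(d['side']['color'],276,130,40,60,6.5),f(w['color'],292,160,40,60,6.5)]))
```

```text
t 18.2 F [-0.69  0.04  1.31] along N 1.46 +- 0.09 pos [ 511.57 -210.73  190.69] posN 32.10 gap 20.4 49.2634551772062
18.3 [ 511.52860832 -210.70061623  190.61886698] [ 179.99771473   17.19553102 -179.98927444] [-0.60992998 -0.36045074  1.19955405]
wr [-2.90201231e-01 -8.42609772e-04  9.56965274e-01] 2438
sc [-0.28735236  0.00180073  0.95782325] 414
```

View pics/c8.png

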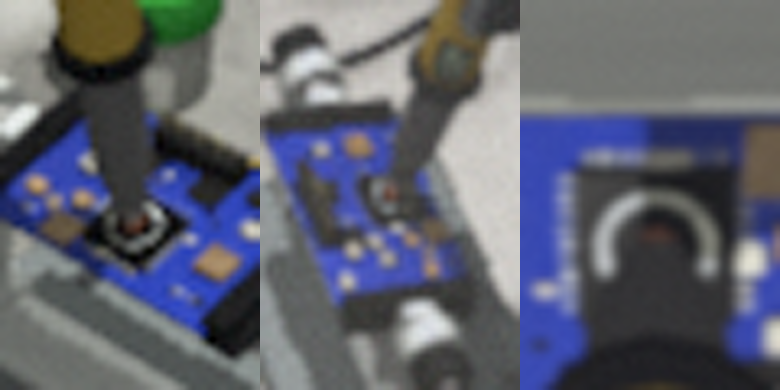

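The tip sits inside the ring in all three views. The board normal is unchanged, and the force and position readings put travel at about 3.7 mm. A final 0.3 mm, then hand in.

apply_moves(
  steps=[
    [-1, 0, 0, 0.3, 0, 0, 0],
    [-1, 0, 0, 0, 0, 0, 0],
    [-1, 0, 0, 0, 0, 0, 0],
    [-1, 0, 0, 0, 0, 0, 0],
    [-1, 0, 0, 0, 0, 0, 0],
    [-1, 0, 0, 0, 0, 0, 0],
    [-1, 0, 0, 0, 0, 0, 0],
    [-1, 0, 0, 0, 0, 0, 0],
  ],
)

```text
time: 19.15
tool_pos: [511.7, -210.7, 190.4]
tcp_rot: [-180.0, 17.2, -180.0]
ft_force: [-0.8, -0.4, 2.3]
finger_gap: 20.3
grip_force: 49.3
```

Run:
```python
from bench import r
from h import *
force(r,10)
print(r.hand_in())
```

```text
t 19.65 F [-0.99 -0.14  1.48] along N 1.71 +- 0.14 pos [ 511.65 -210.72  190.39] posN 31.79 gap 20.8 49.2982942524759
the job is handed in; nothing more can be done
None
```

I pressed the thermometer's button fully down and handed the job in at about 20 s, with the pen held by its handle, its tip inside the ring, square to the board and about 4 mm in; the free-standing red look-alike toppled around 1.8 s while my tool was well above it, and I left it lying.

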